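# Dip the open battery cell and hang the gauge back with its reading

### The arm

A 6-joint arm with a two-finger parallel gripper is mounted at the origin on the work surface. World frame = base frame: x ahead of the robot, y to its left, z up, the work surface at z = 0. Lengths are in m, angles in rad, forces in N, time in s.
With the tool pointing down it reaches from about 0.25 to 0.775 m from the base axis. Payload 4 kg.
Tool frame: the origin (TCP) lies between the finger pads; the fingertips stand 14 mm ahead of it and the grasp point (between the pads) lies 5 mm behind it; z points along the fingers, y is the line along which they close (so a half turn about z gives the same grasp; the last joint's range is limited). The gripper opens to 94 mm and grips with 3 to 60 N. Pads are 16 mm wide; open, the fingers measure 119 mm over their backs; the gripper's body (75 mm by 177 mm) begins 78 mm behind the grasp point.
Start: joints at [1.086, 0.087, 1.371, -0, 1.684, -0.103], TCP at [0.205, 0.51, 0.22] pointing down, gripper open.
Joint ranges: [-3.1, 3.1], [-0.76, 2.03], [0.27, 2.55], [-1.08, 4.22], [0.17, 2.65], [-2.57, 2.57]. Speed limits (rad/s): [2.79, 2.79, 3.14, 3.14, 3.14, 3.14].

### API

Orientations are given as [roll, pitch, yaw] about the fixed x, y, z axes, in that order (R = Rz(yaw) Ry(pitch) Rx(roll)).
In Python, from bench import robot, snapshot gives the robot as it stands.
- The arm moves only by the tool carry_out, never from a script. Its argument "motion" is text: rows parted by semicolons, each of 4 numbers parted by spaces: the shift along the tool's x, y, z each as a share of 0.15 m, from -1 to 1, then the turn about the tool's z as a share of 180 degrees, from -1 to 1. A call has exactly 8 rows; each row is the pose to reach, as a shift and turn from the pose commanded when the call began, along the tool's axes at that moment, turning the shorter way round; what a row does not reach only later rows make up. A row lasts 1/10 s, in which the tool goes at most 50 mm and 8.59 degrees, less where a joint would pass 70% of its speed; a pose out of reach is approached as far as the arm can. A call with a number of a shift or a turn outside -1 to 1 is refused whole. A call with a gripper value outside its range is refused whole. "grip" is the opening, from -1 (shut) to 1 (fully open), set as the call begins (left out, the last holds). The fingers move at their own pace and stop on an object; the grip force is fixed at half the most. Time passes only in rows, so rows that repeat a pose let the fingers close, or fill a call up. It gives the time, the measured TCP pose, the force, the opening and the grip force at its end, in the units of the state.
- robot.get_obs(): the state, without advancing time (a new reading comes with each control period).
- snapshot(name): name is "scene" or "top" or "wrist"; returns a dict with "image" (400x640x3 uint8, red, green, blue), "fx", "fy", "cx", "cy" (pixels), "pose" (4x4, takes a point from camera to world coordinates); the wrist camera has in their place "hand_eye" (4x4, takes a point from camera to tool coordinates, whose origin is the TCP and whose axes are the flange's). Camera axes: x right, y up, looking along -z (the intrinsics and any distortion apply to the point x, -y, -z); pixel columns grow to the right and rows downward; lengths in m; the calibration is good to about 2 mm. The wrist camera is an equidistant fisheye: a pixel r from the principal point sees the ray r / f radians off the axis. A picture is of the moment at which its call begins: read the wrist's pose just before it. There is no depth.
- robot.close_job(): hands the job in; it is judged then, once.
The state is a dict: "time": time; "joint_positions": joint angles; "qvel": joint speeds; "joint_torque": joint torques, N m; "tool_pos": TCP position; "ee_rot": TCP orientation; "wrist_force": force on the tool from outside, world axes, zero at the start; "wrist_torque": the same for the moment, N m; "width": finger opening in m; "finger_force": force on a finger pad.
Only numpy, scipy, OpenCV 4.12 (cv2) and the standard library are available. Lean on these libraries where they do the work, as an engineer would, in place of code of your own. Each camera call takes 0.05 s, during which the arm holds its last target. There are 200 camera calls.

### The job

Take the dip gauge from its brass fork and lower its rod straight into the battery's open filler well, pushing gently until its foot bottoms on the guard over the plates, so that the well's rim slides the yellow collar up the rod to mark the depth; press only lightly there (well under 15 N, it is fragile) and let it rest for a moment. Then draw it straight out and hang it back in its fork as it was, the collar left just where the rim put it. Leave everything else on the bench and rail as it is.

Things in the scene. Friction and masses are not known exactly. Their poses are not given: they have to be found in the camera images.
- handle (a point): Centre of the dip gauge's upright round red handle, 20 mm across and 45 mm long: the part to grasp. z points up along the gauge's axis. The flange's underside lies 27.5 mm below this point, the foot's end 131.5 mm below.
- flange (a point): Centre of the underside of the gauge's flange, z up along the gauge. It rests on the fork's two prongs when the gauge hangs.
- foot_end (a point): Lower end of the gauge's brass foot, on the axis (104 mm below the flange's underside).
- collar_face (a point): Centre of the underside of the yellow collar (30 mm across, 14 mm high with its hub) that slides stiffly on the rod: it takes about 2.5 N to slide and stays where it is left. The well's rim pushes it up the rod as the rod goes down.
- collar (a joint): Travel of the collar up the rod (m), 0 to 0.060; at 0 its underside is 8 mm above the foot's end, so the depth that it shows is this value + 8 mm. It starts at 0 to 6 mm.
- well (a point): Centre of the rim of the open filler well, z up: a pale yellow neck 25 mm across, bore 18.5 mm, 5 mm above the lid, rim 117 mm above the bench. The springy plate guard (gives 0.2 mm per newton) lies 26 to 46 mm below the rim, differently each time and unmeasured: the rod must find it by feel.
- battery: Small three-cell battery, fixed, pale case with black lid, 80 (x) x 170 (y) x 112 (z) mm, origin under its centre. Three wells in a row along its y at -48, 0, 48 mm: one is open, any of them; the others carry grey caps 25 mm across, 20 mm above the lid. Two lead terminals, 14 mm above the lid.
- fork (a point): Seat of the brass fork on the rear rail, fixed: midway between its two level prongs at their top face, 140 mm above the bench. The centre of the flange's underside rests here as the gauge hangs. x points away from the robot into the rail, y along the rail, z up.
- puller: steel terminal puller, two jaws and a T-bar, 90 wide, 125 tall, hung by its T-bar (origin) on a pair of pegs on the rail; sizes in mm; a bystander, to be left alone
- hydrometer: green glass hydrometer tube with a black rubber bulb, 260 long, 33 high, lying; origin under its middle; sizes in mm; a bystander, to be left alone
- post_clamp: grey lead post clamp, about 75 long, 20 high, lying; origin under the centre of its ring; sizes in mm; a bystander, to be left alone
- vent_cap: loose grey nylon vent cap, 25 across, 15 high, lying on the bench; origin under its centre; sizes in mm; a bystander, to be left alone
- hex_bolt: zinc hex bolt, 42 long, lying; origin under the joint of head and shank; sizes in mm; a bystander, to be left alone
- spanner: steel spanner, 160 long, lying; origin under its middle; sizes in mm; a bystander, to be left alone
- post_brush: round post-cleaning brush with blue handle, 90 long, 29 high, lying; origin under its middle; sizes in mm; a bystander, to be left alone
- grease_tin: tin of terminal grease with red lid, 64 across, 55 high, standing; origin under its centre; sizes in mm; a bystander, to be left alone
- gauge: The loose dip gauge, about 0.12 kg, origin at the centre of its flange's underside, z up. From the top on one axis: red handle, steel flange 28 mm across and 5 mm thick, steel rod 6 mm across, brass foot 8 mm across. The yellow collar rides on the rod. It hangs in the fork by its flange.
- foot: The gauge's brass foot alone, fixed on the rod's lower end; origin at its lower end.
- rail: The rear rail, fixed, origin on the bench under its middle, axes as the fork's. Fork prongs: 12 mm apart, 8 mm wide, along x to 23 mm in front of the seat, each ending in a lip 4 mm high and then a flared mouth to 34 mm in front; the rod goes in and out at this open front, the flange over the lips. The board lies 29 mm behind the seat and reaches 160 mm above the bench.
Mind the look-alikes: they are no part of the job. Leave any blue look-alike of the gauge alone.

How it is judged:
By the outcome, as a careful person would: the job done as asked, in the order asked, and still so for the second after the job is handed in, with the robot touching nothing.
It also fails if it takes over 58 s, if anything falls off the work surface, if the arm or the gripper's body presses on something with over 40 N, if the wrist force passes 120 N, or if a joint passes its speed limit or range.

## Working session

There is one attempt and no reset: what is moved stays moved. The work goes in short steps, Python scripts to look and compute and a tool call to move; the robot and the scene stay as the last step left them, time stands still between calls to the robot, and variables do not carry over. Pictures are saved under pics/ and viewed, at most 12 in all, crops included, and the job is handed in when it is done.

Besides the shell and the picture viewer there is one more tool, called after "Call:" by a JSON object that holds its "name" and its "arguments". carry_out: Moves the arm, as the interface text tells. Shift numbers are shares of 0.15 m and turn numbers shares of 180 degrees, none past 1 either way. Its arguments: {"type":"object","properties":{"motion":{"type":"string"},"grip":{"type":"number"}},"required":["motion"]}

```bash
mkdir -p pics; ls; cat > h.py <<'E'
import numpy as np, cv2
from bench import robot, snapshot
def shot(n,f):
    s=snapshot(n); cv2.imwrite('pics/'+f,s['image'][:,:,::-1]); 
    np.save('pics/'+f+'.npy',{k:v for k,v in s.items() if k!='image'},allow_pickle=True); return s
E
python3 - <<'E'
from h import *
o=robot.get_obs()
for k in o: print(k,np.round(o[k],4))
for n in ('scene','top','wrist'):
    s=shot(n,n+'0.png'); print(n,{k:np.round(v,4).tolist() for k,v in s.items() if k!='image'})
E
```

```text
pics
time 0.0
joint_positions [ 1.0859  0.0879  1.3722  0.      1.6836 -0.1031]
qvel [ 0.0015 -0.0011 -0.0001 -0.0004 -0.0003  0.0003]
joint_torque [-5.00000e-04 -3.40193e+01 -3.02423e+01  7.17000e-02  3.30000e-02
 -2.00000e-04]
tool_pos [0.2047 0.5099 0.2183]
ee_rot [-3.1395e+00 -2.0000e-04  2.7598e+00]
wrist_force [-0.1883  0.4726 -0.2238]
wrist_torque [ 0.0133 -0.0042 -0.0176]
finger_force 0.0
width 0.0943
scene {'fx': 456.77, 'fy': 456.77, 'cx': 315.2712, 'cy': 195.5265, 'pose': [[-0.8393, -0.4408, 0.3183, 0.9822], [0.5437, -0.678, 0.4946, 0.6721], [-0.0023, 0.5882, 0.8087, 1.1482], [0.0, 0.0, 0.0, 1.0]]}
top {'fx': 389.5701, 'fy': 389.5701, 'cx': 319.4289, 'cy': 195.6419, 'pose': [[0.0017, 0.9945, -0.1043, 0.4782], [-0.9999, 0.0034, 0.0154, 0.0536], [0.0157, 0.1042, 0.9944, 1.1509], [0.0, 0.0, 0.0, 1.0]]}
wrist {'fx': 309.7069, 'fy': 309.7069, 'cx': 316.9803, 'cy': 199.0311, 'hand_eye': [[0.0017, 0.9589, 0.2836, 0.0828], [1.0, -0.0013, -0.0015, -0.0003], [-0.001, 0.2836, -0.9589, -0.1646], [0.0, 0.0, 0.0, 1.0]]}
```

View pics/scene0.png

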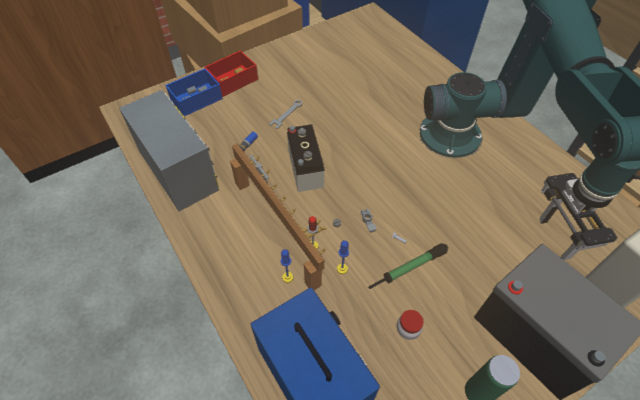

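View pics/top0.png

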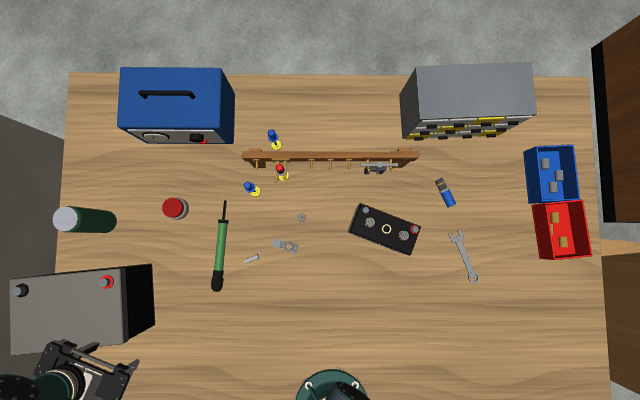

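The scene view shows the red-handled gauge in the fork at (313,222). The blue look-alikes are at (286,262) and (344,252), and the battery's open well is the middle one at (305,145). In the top view the gauge is at (281,170), the blue ones at (273,136) and (250,187), and the open well, a pale ring, at (387,229). The gauge is the red one. I'll check that in one enlarged crop.

```bash
python3 - <<'E'
import cv2,numpy as np
t=cv2.imread('pics/top0.png'); s=cv2.imread('pics/scene0.png')
a=cv2.resize(t[120:210,235:325],(400,400),interpolation=cv2.INTER_CUBIC) 
b=cv2.resize(t[195:265,340:430],(400,311)[:2],interpolation=cv2.INTER_CUBIC)
c=cv2.resize(s[195:285,270:360],(400,400),interpolation=cv2.INTER_CUBIC)[:289]
c=cv2.resize(s[205:270,280:370],(400,289),interpolation=cv2.INTER_CUBIC)
d=cv2.resize(s[110:200,275:340],(400,200)) if 0 else cv2.resize(s[120:165,275:365],(400,200),interpolation=cv2.INTER_CUBIC)
im=np.vstack([np.hstack([a,np.vstack([c,np.zeros((111,400,3),np.uint8)])]),np.hstack([b[:200],d])])
cv2.imwrite('pics/crop0.png',im)
E
```

```text
(no output)
```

View pics/crop0.png

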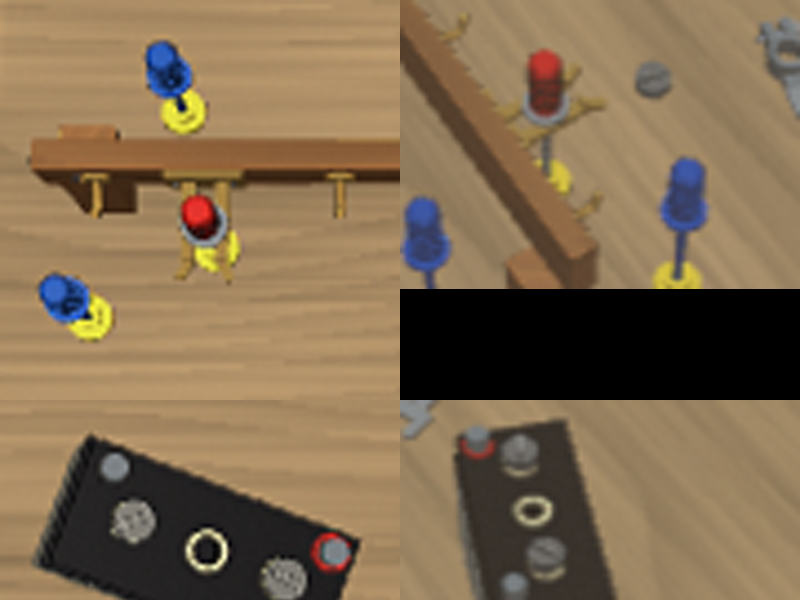

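```bash
cat >> h.py <<'E'
def ray(c,px):
    u,v=px; d=np.array([(u-c['cx'])/c['fx'],-(v-c['cy'])/c['fy'],-1.]); P=np.array(c['pose'])
    return P[:3,3],P[:3,:3]@d
def onz(c,px,z):
    o,d=ray(c,px); return o+d*(z-o[2])/d[2]
def tri(a,b):
    A=np.zeros((3,3));y=np.zeros(3)
    for o,d in (a,b):
        d=d/np.linalg.norm(d);M=np.eye(3)-np.outer(d,d);A+=M;y+=M@o
    return np.linalg.solve(A,y)
def load(f): return np.load('pics/'+f+'.npy',allow_pickle=True).item()
def wray(c,px,tp,rot):
    from scipy.spatial.transform import Rotation as Ro
    x,y=px[0]-c['cx'],px[1]-c['cy']; r=np.hypot(x,y); th=r/c['fx']; s=np.sin(th)/max(r,1e-9)
    d=np.array([x*s,-y*s,-np.cos(th)]); H=np.array(c['hand_eye']); R=Ro.from_euler('xyz',rot).as_matrix()
    return np.array(tp)+R@H[:3,3], R@H[:3,:3]@d
E
python3 - <<'E'
from h import *
T=load('top0.png');S=load('scene0.png')
q=lambda n,*a:print(n,np.round(onz(*a),4))
q('htop T',T,(279.3,167.5),.19); q('htop S',S,(312.5,218),.19)
q('flange T',T,(281,170),.145); 
q('well T',T,(386.4,228.5),.117); q('well S',S,(305,144.7),.117)
print(tri(ray(T,(386.4,228.5)),ray(S,(305,144.7))),tri(ray(T,(279.3,167.5)),ray(S,(312.5,218))))
q('cap',T,(340+134/4.444-.4,195+121/4.444-.4),.132);q('cap',T,(340+285/4.444-.4,195+178/4.444-.4),.132)
for p in ((245,158.5),(418,160)): q('rail front top',T,p,.16)
q('prongs',T,(235+183/4.444,120+275/4.444),.14);q('prongs',T,(235+228/4.444,120+278/4.444),.14)
q('blue handle',T,(248.5,185.5),.19);q('blue base',T,(255,191.5),.03);
E
```

```text
htop T [0.6492 0.1389 0.19  ]
htop S [0.6488 0.1407 0.19  ]
flange T [0.6506 0.1384 0.145 ]
well T [ 0.4996 -0.1403  0.117 ]
well S [ 0.4988 -0.1358  0.117 ]
[ 0.49833973 -0.1398025   0.11353963] [0.64888282 0.13949084 0.18877009]
cap [ 0.5166 -0.0941  0.132 ]
cap [ 0.4833 -0.1826  0.132 ]
rail front top [0.6776 0.2301 0.16  ]
rail front top [ 0.6759 -0.2172  0.16  ]
prongs [0.62   0.1511 0.14  ]
prongs [0.6183 0.1246 0.14  ]
blue handle [0.6037 0.2146 0.19  ]
blue base [0.6071 0.2224 0.03  ]
```

Call:
{"name": "carry_out", "arguments": {"motion": "0 0 -0.33 0; 0 0 -0.6 0.04; -0.15 -0.33 -0.6 0.08; -0.3 -0.66 -0.6 0.1215; -0.4 -0.99 -0.6 0.1215; -0.6 -1 -0.6 0.1215; -0.9 -1 -0.6 0.1215; -1 -1 -0.6 0.1215", "grip": 0.0}}

```text
time: 0.95
tool_pos: [0.2903, 0.3134, 0.3092]
ee_rot: [3.141, 0.001, 2.374]
wrist_force: [-0.7, -0.2, -0.7]
width: 0.0471
finger_force: 0.0
```

Call:
{"name": "carry_out", "arguments": {"motion": "-0.2 0 0 -0.047; -0.4 0 0 -0.094; -0.7 0 0 -0.141; -1 0 0 -0.188; -1 0 0 -0.235; -1 0 0 -0.243; -1 0 0 -0.243; -1 0 0 -0.243"}}

```text
time: 1.75
tool_pos: [0.3965, 0.2116, 0.3093]
ee_rot: [-3.142, -0.0, 3.14]
wrist_force: [0.4, -0.3, -0.1]
width: 0.0471
finger_force: 0.0
```

Call:
{"name": "carry_out", "arguments": {"motion": "-0.3 -0.12 0 0; -0.6 -0.24 0 0; -0.9 -0.36 0.1 0; -1 -0.48 0.2 0; -1 -0.48 0.2 0; -1 -0.48 0.2 0; -1 -0.48 0.2 0; -1 -0.48 0.2 0"}}

```text
time: 2.55
tool_pos: [0.5461, 0.1407, 0.2813]
ee_rot: [3.141, 0.003, -3.14]
wrist_force: [0.1, 0.2, 0.1]
width: 0.047
finger_force: 0.0
```

```bash
python3 - <<'E'
from h import *
o=robot.get_obs(); s=shot('wrist','w1.png'); np.save('pics/w1o.npy',{'p':o['tool_pos'],'r':o['ee_rot']},allow_pickle=True); print(o['tool_pos'],o['ee_rot'])
E
```

```text
[0.5460809  0.140738   0.28128108] [ 3.14083322e+00  2.85814173e-03 -3.14004191e+00]
```

View pics/w1.png

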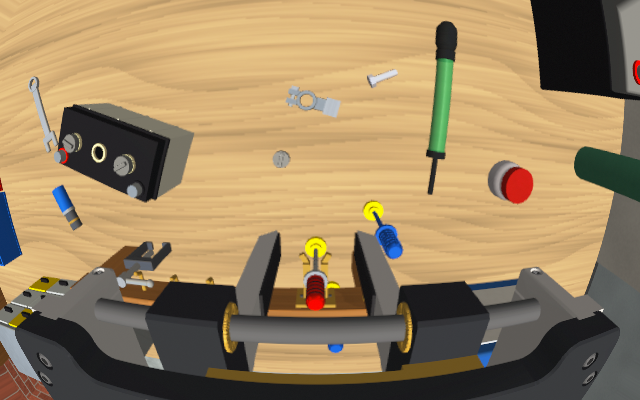

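The wrist view shows the red gauge in the fork at (315,290), its collar at (316,246), the blue look-alike at (388,240) and the open well at (99,153). Next I'll compute the positions.

```bash
python3 - <<'E'
from h import *
c=load('w1.png'); o=np.load('pics/w1o.npy',allow_pickle=True).item()
im=cv2.imread('pics/w1.png')[:,:,::-1].astype(int)
R,G,B=im[...,0],im[...,1],im[...,2]
def cen(m,x0,x1,y0,y1):
    ys,xs=np.nonzero(m[y0:y1,x0:x1]); return xs.mean()+x0,ys.mean()+y0,xs.min()+x0,xs.max()+x0,ys.min()+y0,ys.max()+y0,len(xs)
red=(R>110)&(G<60)&(B<60); yel=(R>180)&(G>170)&(B<90)
h=cen(red,290,340,265,312); k=cen(yel,295,340,230,260); w=cen((R>180)&(G>170)&(B<200)&(R-B>30),85,115,140,168)
print(h,k,w)
def atx(px,x):
    p,d=wray(c,px,o['p'],o['r']); return p+d*(x-p[0])/d[0]
def atz(px,z):
    p,d=wray(c,px,o['p'],o['r']); return p+d*(z-p[2])/d[2]
print('handle',atx(h[:2],.645),'collar',atx(k[:2],.649),'well',atz(w[:2],.117),atz(((w[2]+w[3])/2,(w[4]+w[5])/2),.117))
for r in (275,285,295):
    xs=np.nonzero(red[r,290:340])[0]+290; print(r,xs.min(),xs.max(),atx(((xs.min()+xs.max())/2,r),.64))
E
```

```text
(np.float64(315.1636904761905), np.float64(297.3958333333333), np.int64(306), np.int64(324), np.int64(275), np.int64(309), 336) (np.float64(315.3121387283237), np.float64(248.1184971098266), np.int64(300), np.int64(330), np.int64(238), np.int64(259), 346) (np.float64(98.49230769230769), np.float64(152.4), np.int64(92), np.int64(104), np.int64(143), np.int64(161), 65)
handle [0.645      0.13931279 0.18392475] collar [0.649      0.13905642 0.05928551] well [ 0.49960157 -0.13852391  0.117     ] [ 0.49902976 -0.13933472  0.117     ]
275 314 315 [0.64       0.13844076 0.1472318 ]Traceback (most recent call last):
  File "<stdin>", line 16, in <module>
    return umr_minimum(a, axis, None, out, keepdims, initial, where)
ValueError: zero-size array to reduction operation minimum which has no identity
```

Call:
{"name": "carry_out", "arguments": {"motion": "-0.3 -0.01 0 0; -0.6 -0.01 0 0; -0.69 -0.01 0 0; -0.69 -0.01 0.2 0; -0.69 -0.01 0.4 0; -0.69 -0.01 0.6 0; -0.69 -0.01 0.77 0; -0.69 -0.01 0.77 0"}}

```text
time: 3.4
tool_pos: [0.6474, 0.1385, 0.1595]
ee_rot: [-3.141, -0.008, -3.141]
wrist_force: [-0.2, 0.6, -1.3]
width: 0.047
finger_force: 0.0
```

```bash
python3 - <<'E'
from h import *
o=robot.get_obs(); s=shot('wrist','w2.png'); a=shot('scene','s2.png')['image'];print(o['tool_pos'],o['wrist_force'])
b=cv2.resize(a[180:270,250:370][:,:,::-1],(640,480),interpolation=cv2.INTER_CUBIC)
w=s['image'][220:340,220:420][:,:,::-1]
cv2.imwrite('pics/v2.png',np.vstack([cv2.resize(b,(480,360)),cv2.resize(w,(480,240))[:]]))
E
```

```text
[0.64738005 0.13850185 0.15951805] [-0.16331714  0.61645661 -1.27746543]
```

View pics/v2.png

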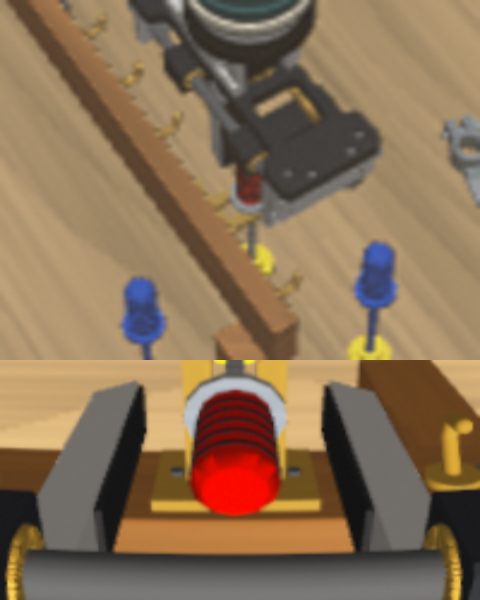

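The handle is centred between the fingers, seen at about (235,480) in the lower crop. I'll let the arm settle a little higher before closing.

Call:
{"name": "carry_out", "arguments": {"motion": "0 0 -0.01 0; 0 0 -0.01 0; 0 0 -0.01 0; 0 0 -0.01 0; 0 0 -0.01 0; 0 0 -0.01 0; 0 0 -0.01 0; 0 0 -0.01 0"}}

```text
time: 4.3
tool_pos: [0.6501, 0.1381, 0.1654]
ee_rot: [3.142, -0.0, 3.141]
wrist_force: [-0.1, -0.6, -0.4]
width: 0.0471
finger_force: 0.0
```

Call:
{"name": "carry_out", "arguments": {"motion": "0 0 0 0; 0 0 0 0; 0 0 0 0; 0 0 0 0; 0 0 0 0; 0 0 0 0; 0 0 0 0; 0 0 0 0", "grip": -1}}

```text
time: 5.1
tool_pos: [0.6501, 0.1383, 0.1655]
ee_rot: [3.141, 0.0, -3.142]
wrist_force: [0.7, 0.2, -0.3]
width: 0.0195
finger_force: 30.0
```

Call:
{"name": "carry_out", "arguments": {"motion": "0 0 -0.03 0; 0 0 -0.06 0; 0 0 -0.07 0; 0 0 -0.07 0; 0.07 0 -0.07 0; 0.17 0 -0.07 0; 0.29 0 -0.07 0; 0.4 0 -0.07 0"}}

```text
time: 5.9
tool_pos: [0.5893, 0.138, 0.1758]
ee_rot: [-3.142, -0.0, 3.141]
wrist_force: [-0.0, 0.4, -0.0]
width: 0.0192
finger_force: 30.0
```

Call:
{"name": "carry_out", "arguments": {"motion": "0.1 0 -0.2 0; 0.2 0 -0.4 0; 0.3 -0.1 -0.6 0; 0.4 -0.3 -0.8 0; 0.5 -0.5 -0.8 0; 0.6 -0.7 -0.8 0; 0.6 -0.9 -0.8 0; 0.6 -0.92 -0.8 0"}}

```text
time: 6.7
tool_pos: [0.4996, -0.0026, 0.2963]
ee_rot: [-3.14, 0.001, 3.137]
wrist_force: [-0.3, 0.5, -0.9]
width: 0.0197
finger_force: 30.0
```

Call:
{"name": "carry_out", "arguments": {"motion": "0 -0.2 0 0; 0 -0.4 0 0; 0 -0.6 0 0; 0 -0.8 0 0; 0 -0.92 0 0; 0 -0.92 0 0; 0 -0.92 0 0; 0 -0.92 0 0"}}

```text
time: 7.5
tool_pos: [0.5002, -0.1367, 0.296]
ee_rot: [3.141, 0.0, -3.14]
wrist_force: [0.5, 0.1, -1.2]
width: 0.0194
finger_force: 30.0
```

```bash
python3 - <<'E'
from h import *
o=robot.get_obs(); s=shot('wrist','w3.png'); np.save('pics/w3o.npy',{'p':o['tool_pos'],'r':o['ee_rot']},allow_pickle=True); print(o['tool_pos'],o['ee_rot'],o['wrist_force'])
a=shot('scene','s3.png')['image']
cv2.imwrite('pics/v3.png',np.vstack([cv2.resize(s['image'][130:330,220:420][:,:,::-1],(400,400),interpolation=cv2.INTER_CUBIC),cv2.resize(a[80:180,250:450][:,:,::-1],(400,200),interpolation=cv2.INTER_CUBIC)]))
E
```

```text
[ 0.50024783 -0.13669431  0.2960058 ] [ 3.14085052e+00  1.30721008e-04 -3.14024716e+00] [ 0.51517795  0.08493988 -1.24717318]
```

View pics/v3.png

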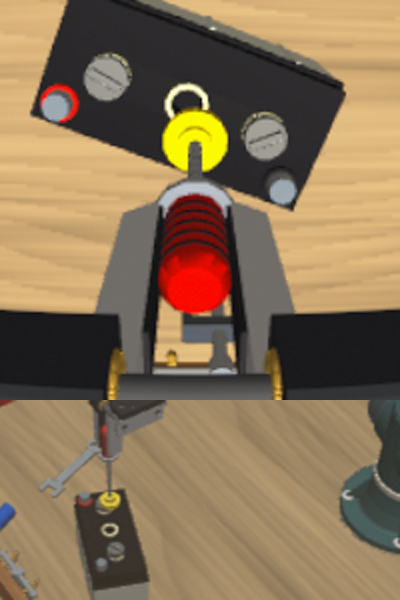

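```bash
python3 - <<'E'
from h import *
c=load('w3.png'); o=np.load('pics/w3o.npy',allow_pickle=True).item()
im=cv2.imread('pics/w3.png')[:,:,::-1].astype(int); R,G,B=im[...,0],im[...,1],im[...,2]
def at(px,i,v):
    p,d=wray(c,px,o['p'],o['r']); return np.round(p+d*(v-p[i])/d[i],4)
y=(R>180)&(G>170)&(B<90); ys,xs=np.nonzero(y[175:225,290:345]); xs+=290;ys+=175
print('collar px',xs.min(),xs.max(),ys.min(),ys.max(),at(((xs.min()+xs.max())/2,(ys.min()+ys.max())/2),2,.178))
for z in (.175,.18,.185): print(z,at((xs.mean(),ys.mean()),2,z))
# rod column below flange
w=(R>190)&(G>180)&(B>100)&(B<215)&(R-B>25); yy,xx=np.nonzero(w[165:200,295:330]); xx+=295;yy+=165
(cx,cy),r=cv2.minEnclosingCircle(np.c_[xx,yy].astype(np.float32)); print('ring',cx,cy,r,xx.min(),xx.max(),yy.min(),at((cx,cy),2,.117))
print(at(((xx.min()+xx.max())/2,yy.min()+(xx.max()-xx.min())/2),2,.117))
E
```

```text
collar px 302 333 186 214 [ 0.502  -0.1361  0.178 ]
0.175 [ 0.502  -0.1364  0.175 ]
0.18 [ 0.5005 -0.1364  0.18  ]
0.185 [ 0.4991 -0.1364  0.185 ]
ring 313.130126953125 181.71917724609375 10.547436714172363 303 323 172 [ 0.4986 -0.1409  0.117 ]
[ 0.4989 -0.141   0.117 ]
```

Call:
{"name": "carry_out", "arguments": {"motion": "0.005 -0.013 0 0; 0.01 -0.025 0 0; 0.01 -0.025 0.05 0; 0.01 -0.025 0.1 0; 0.01 -0.025 0.16 0; 0.01 -0.025 0.22 0; 0.01 -0.025 0.25 0; 0.01 -0.025 0.25 0"}}

```text
time: 8.4
tool_pos: [0.4981, -0.1415, 0.2571]
ee_rot: [3.141, -0.002, 3.141]
wrist_force: [0.5, 0.4, -1.2]
width: 0.0195
finger_force: 30.0
```

```bash
python3 - <<'E'
from h import *
o=robot.get_obs(); print(o['tool_pos'],o['wrist_force'])
s=shot('wrist','w4.png'); np.save('pics/w4o.npy',{'p':o['tool_pos'],'r':o['ee_rot']},allow_pickle=True)
a=shot('scene','s4.png')['image'];t=shot('top','t4.png')['image']
cv2.imwrite('pics/v4.png',np.vstack([cv2.resize(s['image'][140:240,250:390][:,:,::-1],(560,400),interpolation=cv2.INTER_CUBIC),np.hstack([cv2.resize(a[110:180,270:340][:,:,::-1],(280,200)),cv2.resize(t[195:265,350:420][:,:,::-1],(280,200))])]))
E
```

```text
[ 0.49806299 -0.14147392  0.25706148] [ 0.46063118  0.41554634 -1.17693348]
```

View pics/v4.png

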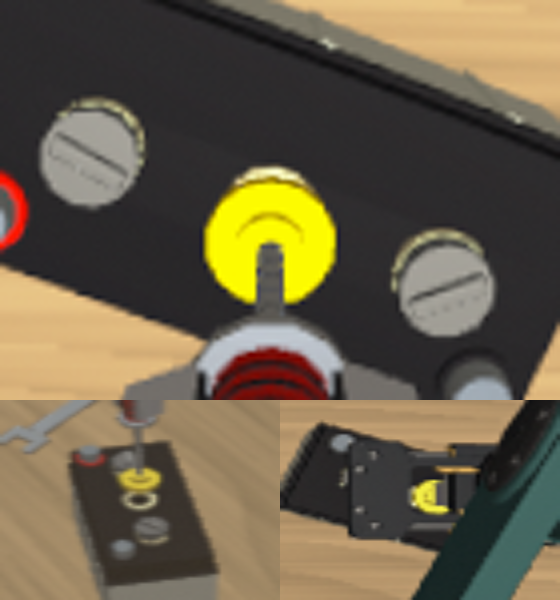

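```bash
python3 - <<'E'
from h import *
c=load('w4.png'); o=np.load('pics/w4o.npy',allow_pickle=True).item()
def at(px,z):
    p,d=wray(c,px,o['p'],o['r']); return np.round(p+d*(z-p[2])/d[2],4)
P=lambda x,y:(250+x/4-.4,140+y/4-.4)
fz=o['tool_pos'][2] if 'tool_pos' in o else o['p'][2]-.1295
print('foot z',fz)
print('rim -x edge',at(P(273,166),.117),' -> centre x +.0125')
for z in (fz+.008,fz+.012,fz+.016): print('collar -x edge/ctr',z,at(P(270,179),z),at(P(270,243),z))
S=load('s4.png'); print('scene collar',onz(S,(270+140/4-.4,110+79/2.857-.4),fz+.012),'ring',onz(S,(270+140/4-.4,110+99/2.857-.4),.117))
E
```

```text
foot z 0.1275614775432427
rim -x edge [ 0.4862 -0.1404  0.117 ]  -> centre x +.0125
collar -x edge/ctr 0.13556147754324271 [ 0.4851 -0.1412  0.1356] [ 0.5009 -0.1412  0.1356]
collar -x edge/ctr 0.13956147754324272 [ 0.4841 -0.1412  0.1396] [ 0.4998 -0.1412  0.1396]
collar -x edge/ctr 0.14356147754324272 [ 0.4831 -0.1412  0.1436] [ 0.4986 -0.1412  0.1436]
scene collar [ 0.49428127 -0.14435032  0.13956148] ring [ 0.49880326 -0.13805264  0.117     ]
```

Call:
{"name": "carry_out", "arguments": {"motion": "0 0.002 0.03 0; 0 0.003 0.06 0; 0 0.003 0.09 0; 0 0.003 0.12 0; 0 0.003 0.15 0; 0 0.003 0.18 0; 0 0.003 0.2 0; 0 0.003 0.2 0"}}

```text
time: 9.35
tool_pos: [0.4985, -0.1412, 0.2282]
ee_rot: [3.141, -0.0, 3.142]
wrist_force: [-0.0, -0.1, -1.0]
width: 0.0194
finger_force: 30.0
```

Call:
{"name": "carry_out", "arguments": {"motion": "0 0 0.005 0; 0 0 0.01 0; 0 0 0.015 0; 0 0 0.02 0; 0 0 0.025 0; 0 0 0.03 0; 0 0 0.035 0; 0 0 0.04 0"}}

```text
time: 10.15
tool_pos: [0.4986, -0.1412, 0.2224]
ee_rot: [3.142, 0.0, 3.141]
wrist_force: [0.2, 1.1, 1.9]
width: 0.0192
finger_force: 30.0
```

```bash
python3 - <<'E'
from h import *
o=robot.get_obs(); print(o['tool_pos'],o['wrist_force'],o['wrist_torque'])
s=shot('wrist','w5.png');a=shot('scene','s5.png')['image']
cv2.imwrite('pics/v5.png',np.vstack([cv2.resize(s['image'][140:240,250:390][:,:,::-1],(560,400),interpolation=cv2.INTER_CUBIC),np.hstack([cv2.resize(a[110:180,270:340][:,:,::-1],(280,200)),np.zeros((200,280,3),np.uint8)])]))
E
```

```text
[ 0.49862363 -0.14121686  0.2223989 ] [0.20340698 1.05956661 1.87428698] [0.08571598 0.04699605 0.00784412]
```

View pics/v5.png

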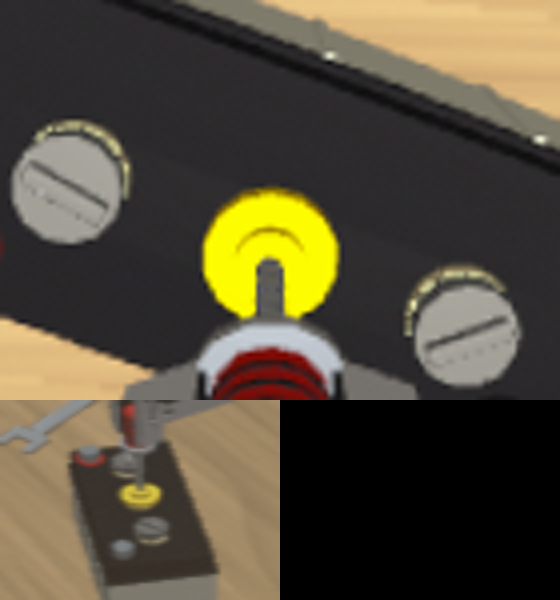

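Call:
{"name": "carry_out", "arguments": {"motion": "0 0 0.002 0; 0 0 0.004 0; 0 0 0.006 0; 0 0 0.008 0; 0 0 0.01 0; 0 0 0.012 0; 0 0 0.012 0; 0 0 0.012 0"}}

```text
time: 11.05
tool_pos: [0.4986, -0.1412, 0.2206]
ee_rot: [3.141, 0.0, 3.141]
wrist_force: [0.1, 0.0, 0.6]
width: 0.0193
finger_force: 30.0
```

Call:
{"name": "carry_out", "arguments": {"motion": "0 0 0.002 0; 0 0 0.004 0; 0 0 0.006 0; 0 0 0.008 0; 0 0 0.01 0; 0 0 0.012 0; 0 0 0.012 0; 0 0 0.012 0"}}

```text
time: 11.85
tool_pos: [0.4986, -0.1412, 0.2188]
ee_rot: [3.141, -0.0, 3.142]
wrist_force: [-1.1, -1.0, 1.5]
width: 0.0199
finger_force: 30.0
```

Call:
{"name": "carry_out", "arguments": {"motion": "0 0 0.002 0; 0 0 0.004 0; 0 0 0.006 0; 0 0 0.008 0; 0 0 0.01 0; 0 0 0.012 0; 0 0 0.012 0; 0 0 0.012 0"}}

```text
time: 12.65
tool_pos: [0.4986, -0.1412, 0.217]
ee_rot: [3.141, 0.0, 3.142]
wrist_force: [0.5, 0.2, 1.3]
width: 0.0194
finger_force: 30.0
```

Call:
{"name": "carry_out", "arguments": {"motion": "0 0 0.002 0; 0 0 0.004 0; 0 0 0.006 0; 0 0 0.008 0; 0 0 0.01 0; 0 0 0.012 0; 0 0 0.012 0; 0 0 0.012 0"}}

```text
time: 13.45
tool_pos: [0.4986, -0.1412, 0.2152]
ee_rot: [3.141, -0.0, 3.141]
wrist_force: [0.5, 0.5, 2.1]
width: 0.0194
finger_force: 30.0
```

Call:
{"name": "carry_out", "arguments": {"motion": "0 0 0.002 0; 0 0 0.004 0; 0 0 0.006 0; 0 0 0.008 0; 0 0 0.01 0; 0 0 0.012 0; 0 0 0.012 0; 0 0 0.012 0"}}

```text
time: 14.25
tool_pos: [0.4986, -0.1412, 0.2134]
ee_rot: [3.141, -0.0, 3.141]
wrist_force: [-0.4, -0.1, 1.2]
width: 0.0192
finger_force: 30.0
```

Call:
{"name": "carry_out", "arguments": {"motion": "0 0 0.002 0; 0 0 0.004 0; 0 0 0.006 0; 0 0 0.008 0; 0 0 0.01 0; 0 0 0.012 0; 0 0 0.012 0; 0 0 0.012 0"}}

```text
time: 15.05
tool_pos: [0.4986, -0.1412, 0.2116]
ee_rot: [3.141, 0.0, 3.141]
wrist_force: [0.0, 0.8, 1.3]
width: 0.0193
finger_force: 30.0
```

Call:
{"name": "carry_out", "arguments": {"motion": "0 0 0.002 0; 0 0 0.004 0; 0 0 0.006 0; 0 0 0.008 0; 0 0 0.01 0; 0 0 0.012 0; 0 0 0.012 0; 0 0 0.012 0"}}

```text
time: 15.85
tool_pos: [0.4986, -0.1412, 0.2098]
ee_rot: [3.141, -0.0, 3.141]
wrist_force: [0.2, -0.6, 1.2]
width: 0.0192
finger_force: 30.0
```

Call:
{"name": "carry_out", "arguments": {"motion": "0 0 0.002 0; 0 0 0.004 0; 0 0 0.006 0; 0 0 0.008 0; 0 0 0.01 0; 0 0 0.012 0; 0 0 0.012 0; 0 0 0.012 0"}}

```text
time: 16.65
tool_pos: [0.4986, -0.1412, 0.208]
ee_rot: [3.141, -0.0, 3.142]
wrist_force: [-0.7, -0.0, 1.9]
width: 0.0194
finger_force: 30.0
```

Call:
{"name": "carry_out", "arguments": {"motion": "0 0 0.002 0; 0 0 0.004 0; 0 0 0.006 0; 0 0 0.008 0; 0 0 0.01 0; 0 0 0.012 0; 0 0 0.012 0; 0 0 0.012 0"}}

```text
time: 17.45
tool_pos: [0.4986, -0.1412, 0.2062]
ee_rot: [3.141, -0.0, 3.142]
wrist_force: [-1.1, -0.1, 1.2]
width: 0.0197
finger_force: 30.0
```

Call:
{"name": "carry_out", "arguments": {"motion": "0 0 0.002 0; 0 0 0.004 0; 0 0 0.006 0; 0 0 0.008 0; 0 0 0.01 0; 0 0 0.012 0; 0 0 0.012 0; 0 0 0.012 0"}}

```text
time: 18.25
tool_pos: [0.4987, -0.1412, 0.2051]
ee_rot: [-3.141, 0.001, 3.142]
wrist_force: [-2.1, 1.2, 4.5]
width: 0.0193
finger_force: 30.0
```

Call:
{"name": "carry_out", "arguments": {"motion": "0 0 0.001 0; 0 0 0.002 0; 0 0 0.003 0; 0 0 0.004 0; 0 0 0.004 0; 0 0 0.004 0; 0 0 0.004 0; 0 0 0.004 0"}}

```text
time: 19.05
tool_pos: [0.4988, -0.1413, 0.2049]
ee_rot: [-3.141, 0.001, 3.142]
wrist_force: [-0.8, 0.9, 6.4]
width: 0.019
finger_force: 30.0
```

Call:
{"name": "carry_out", "arguments": {"motion": "0 0 0 0; 0 0 0 0; 0 0 0 0; 0 0 0 0; 0 0 0 0; 0 0 0 0; 0 0 0 0; 0 0 0 0"}}

```text
time: 19.85
tool_pos: [0.4988, -0.1412, 0.2048]
ee_rot: [-3.141, 0.001, 3.142]
wrist_force: [-0.5, 0.6, 5.8]
width: 0.0191
finger_force: 30.0
```

Call:
{"name": "carry_out", "arguments": {"motion": "0 0 -0.04 0; 0 0 -0.1 0; 0 0 -0.18 0; 0 0 -0.27 0; 0 0 -0.36 0; 0 0 -0.45 0; 0 0 -0.54 0; 0 0 -0.6 0"}}

```text
time: 20.65
tool_pos: [0.4989, -0.1413, 0.2958]
ee_rot: [-3.141, 0.002, 3.142]
wrist_force: [-0.3, 0.2, -1.7]
width: 0.0192
finger_force: 30.0
```

Call:
{"name": "carry_out", "arguments": {"motion": "0 0.1 0 0; 0 0.25 0 0; 0 0.4 0 0; 0 0.55 0 0; 0 0.7 0 0; 0 0.85 0 0; 0 0.93 0 0; 0 0.93 0 0"}}

```text
time: 21.45
tool_pos: [0.4982, 0.0, 0.2935]
ee_rot: [3.141, -0.001, -3.139]
wrist_force: [-0.1, -1.1, -1.3]
width: 0.0191
finger_force: 30.0
```

Call:
{"name": "carry_out", "arguments": {"motion": "-0.1 0.15 0 0; -0.2 0.3 0 0; -0.3 0.45 0 0; -0.4 0.6 0 0; -0.5 0.75 0 0; -0.57 0.88 0 0; -0.57 0.93 0 0; -0.57 0.93 0 0"}}

```text
time: 22.25
tool_pos: [0.5839, 0.1378, 0.2932]
ee_rot: [-3.141, -0.001, -3.141]
wrist_force: [-0.5, 0.5, -1.4]
width: 0.0191
finger_force: 30.0
```

Call:
{"name": "carry_out", "arguments": {"motion": "0 0 -0.01 0; 0 0 -0.01 0; 0 0 -0.01 0; 0 0 -0.01 0; 0 0 -0.01 0; 0 0 -0.01 0; 0 0 -0.01 0; 0 0 -0.01 0"}}

```text
time: 23.05
tool_pos: [0.5841, 0.1378, 0.2954]
ee_rot: [3.141, 0.0, 3.142]
wrist_force: [-0.4, -0.4, -1.2]
width: 0.0194
finger_force: 30.0
```

```bash
python3 - <<'E'
from h import *
o=robot.get_obs(); s=shot('wrist','w6.png'); np.save('pics/w6o.npy',{'p':o['tool_pos'],'r':o['ee_rot']},allow_pickle=True); print(o['tool_pos'],o['ee_rot'],o['wrist_force'])
cv2.imwrite('pics/v6.png',cv2.resize(s['image'][150:330,200:440][:,:,::-1],(800,600),interpolation=cv2.INTER_CUBIC))
E
```

```text
[0.58410396 0.1377989  0.29537676] [3.14149702e+00 3.88131684e-05 3.14155109e+00] [-0.41122552 -0.39617108 -1.21066124]
```

View pics/v6.png

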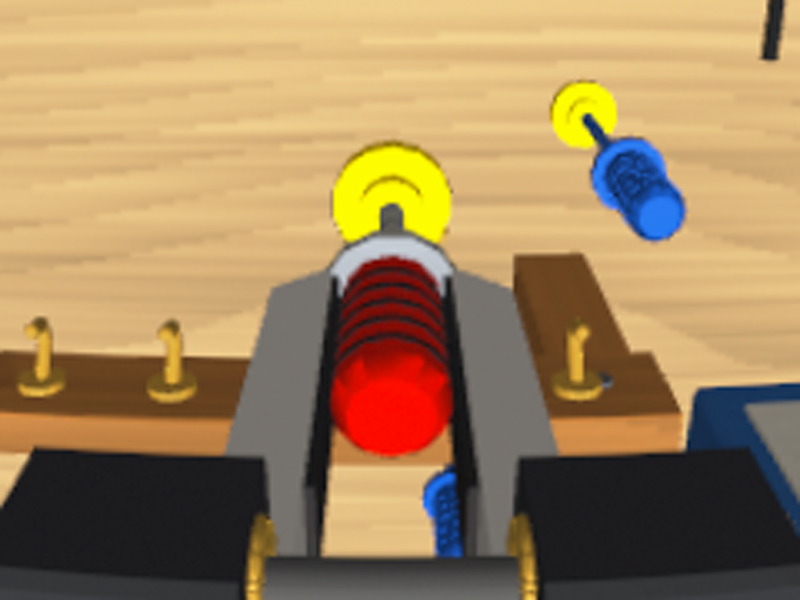

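Call:
{"name": "carry_out", "arguments": {"motion": "0 0.003 0.1 0; 0 0.003 0.25 0; 0 0.003 0.4 0; 0 0.003 0.55 0; 0 0.003 0.68 0; 0 0.003 0.76 0; 0 0.003 0.79 0; 0 0.003 0.79 0"}}

```text
time: 23.9
tool_pos: [0.584, 0.1382, 0.1766]
ee_rot: [3.142, -0.001, 3.142]
wrist_force: [0.0, -0.4, -0.9]
width: 0.0192
finger_force: 30.0
```

```bash
python3 - <<'E'
from h import *
o=robot.get_obs(); s=shot('wrist','w7.png'); np.save('pics/w7o.npy',{'p':o['tool_pos'],'r':o['ee_rot']},allow_pickle=True); print(o['tool_pos'],o['ee_rot'],o['wrist_force'])
a=shot('scene','s7.png')['image']
cv2.imwrite('pics/v7.png',np.vstack([cv2.resize(s['image'][170:290,240:400][:,:,::-1],(480,360),interpolation=cv2.INTER_CUBIC),cv2.resize(a[190:250,280:400][:,:,::-1],(480,240),interpolation=cv2.INTER_CUBIC)]))
E
```

```text
[0.58401393 0.13824722 0.17660225] [ 3.14158902e+00 -6.24081792e-04  3.14151332e+00] [ 0.00720994 -0.43350723 -0.89460153]
```

View pics/v7.png

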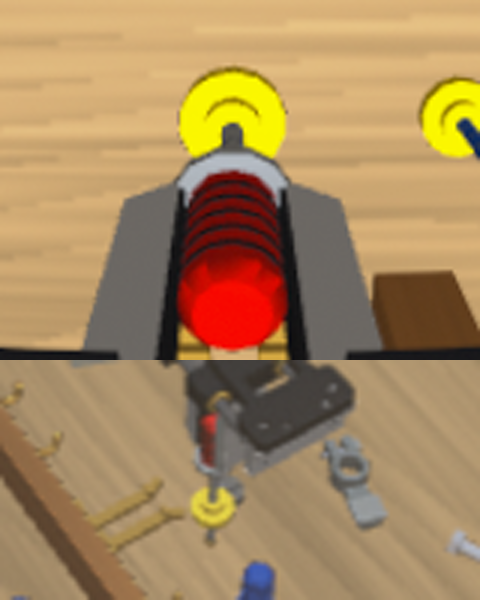

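The gauge hangs upright in front of the fork. The prongs show evenly on both sides of the handle, at (190,350) and (275,350). Next I'll slide it in.

Call:
{"name": "carry_out", "arguments": {"motion": "-0.05 0 0 0; -0.12 0 0 0; -0.19 0 0 0; -0.26 0 0 0; -0.33 0 0 0; -0.39 0 0 0; -0.43 0 0 0; -0.44 0 0 0"}}

```text
time: 24.8
tool_pos: [0.6508, 0.1381, 0.1765]
ee_rot: [-3.142, -0.0, 3.141]
wrist_force: [0.1, 0.1, -0.6]
width: 0.0193
finger_force: 30.0
```

Call:
{"name": "carry_out", "arguments": {"motion": "0 0 0.01 0; 0 0 0.02 0; 0 0 0.03 0; 0 0 0.04 0; 0 0 0.05 0; 0 0 0.06 0; 0 0 0.06 0; 0 0 0.06 0"}}

```text
time: 25.6
tool_pos: [0.6501, 0.1382, 0.1679]
ee_rot: [3.142, 0.0, 3.142]
wrist_force: [-0.8, 1.0, -0.9]
width: 0.0189
finger_force: 30.0
```

Call:
{"name": "carry_out", "arguments": {"motion": "0 0 0.003 0; 0 0 0.006 0; 0 0 0.009 0; 0 0 0.012 0; 0 0 0.015 0; 0 0 0.016 0; 0 0 0.016 0; 0 0 0.016 0"}}

```text
time: 26.4
tool_pos: [0.6501, 0.1382, 0.1655]
ee_rot: [3.142, 0.0, 3.141]
wrist_force: [-1.0, 0.0, -0.7]
width: 0.0193
finger_force: 30.0
```

Call:
{"name": "carry_out", "arguments": {"motion": "0 0 0.001 0; 0 0 0.002 0; 0 0 0.003 0; 0 0 0.004 0; 0 0 0.004 0; 0 0 0.004 0; 0 0 0.004 0; 0 0 0.004 0"}}

```text
time: 27.2
tool_pos: [0.6501, 0.1382, 0.1655]
ee_rot: [3.141, 0.001, 3.141]
wrist_force: [-2.0, -0.9, 3.8]
width: 0.0195
finger_force: 30.0
```

The gauge is seated on the prongs. I'll ease off and then release.

Call:
{"name": "carry_out", "arguments": {"motion": "0 0 -0.003 0; 0 0 -0.003 0; 0 0 -0.003 0; 0 0 -0.003 0; 0 0 -0.003 0; 0 0 -0.003 0; 0 0 -0.003 0; 0 0 -0.003 0"}}

```text
time: 28.0
tool_pos: [0.6502, 0.1382, 0.1655]
ee_rot: [3.141, 0.0, 3.142]
wrist_force: [-1.2, -0.8, 3.8]
width: 0.0194
finger_force: 30.0
```

Call:
{"name": "carry_out", "arguments": {"motion": "0 0 0 0; 0 0 0 0; 0 0 0 0; 0 0 0 0; 0 0 0 0; 0 0 0 0; 0 0 0 0; 0 0 0 0", "grip": 0.0}}

```text
time: 28.8
tool_pos: [0.6501, 0.1382, 0.1654]
ee_rot: [3.142, 0.0, 3.141]
wrist_force: [0.4, 0.1, -0.6]
width: 0.0464
finger_force: 0.0
```

Call:
{"name": "carry_out", "arguments": {"motion": "0 0 -0.1 0; 0 0 -0.25 0; 0 0 -0.4 0; 0 0 -0.6 0; 0 0 -0.8 0; 0.3 0 -0.9 0; 0.6 0 -0.9 0; 0.9 0 -0.9 0"}}

```text
time: 29.6
tool_pos: [0.5143, 0.1382, 0.3023]
ee_rot: [3.141, 0.003, 3.141]
wrist_force: [0.3, 0.9, 0.3]
width: 0.0471
finger_force: 0.0
```

```bash
python3 - <<'E'
from h import *
o=robot.get_obs(); s=shot('wrist','w8.png'); print(o['tool_pos'],o['wrist_force'],o['width'])
a=shot('scene','s8.png')['image']; t=shot('top','t8.png')['image']
cv2.imwrite('pics/v8.png',np.vstack([cv2.resize(s['image'][200:320,200:440][:,:,::-1],(600,300),interpolation=cv2.INTER_CUBIC),np.hstack([cv2.resize(x[:,:,::-1],(300,300),interpolation=cv2.INTER_CUBIC) for x in (a[195:285,270:360],t[120:210,235:325])])]))
E
```

```text
[0.51428463 0.13824792 0.30233956] [0.29700442 0.86110717 0.3288145 ] 0.04713600430499171
```

View pics/v8.png

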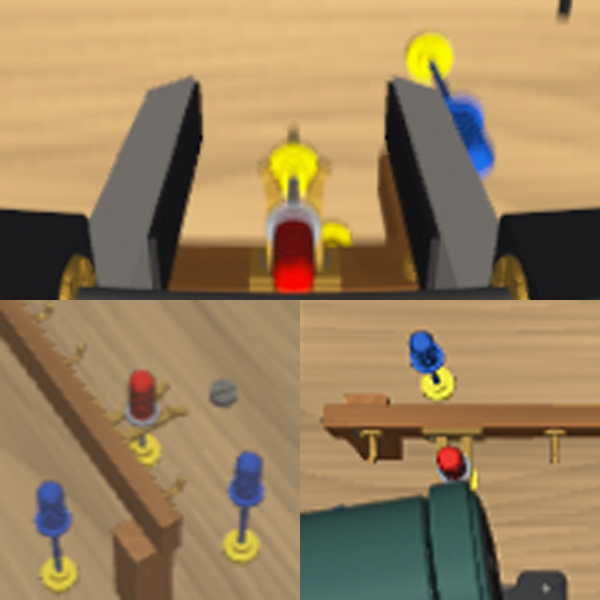

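The gauge hangs in its fork with the collar up the rod, seen at (293,160) in the wrist crop, and the blue look-alikes have not moved. The arm is clear, so I'm handing in.

```bash
python3 -c "
from bench import robot
print(robot.close_job())"
```

```text
the job is handed in; nothing more can be done
None
```

The job is handed in at about 30 s: the red gauge found the guard about 41 mm below the rim, pressed there with roughly 5 to 7 N, and hangs back in its fork with the collar up the rod where the rim left it.

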